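Set up the mirror case and hold its sprung flap open

ROBOT

A 6-joint arm with a two-finger parallel gripper is mounted at the origin on the work surface. World frame = base frame: x ahead of the robot, y to its left, z up, the work surface at z = 0. Lengths are in mm, angles in rad, forces in N, time in s.
With the tool pointing down it reaches from about 350 to 775 mm from the base axis. Payload 7.3 kg.
Tool frame: the origin (TCP) lies midway between the tips of the shut fingers; the grasp point (between the pads) lies 19 mm behind it; x points along the fingers, y is the direction in which the jaws open and shut, and the axes are right-handed (so a half turn about x gives the same grasp; the last joint's range is limited). The gripper opens to 92 mm and grips with 3 to 60 N. Pads are 19 mm wide; open, the fingers measure 130 mm over their backs; the gripper's body (75 mm by 190 mm) begins 47 mm behind the grasp point.
Start: joints at [1.046, 0.342, 1.524, -0, 1.275, -0.146], TCP at [194.137, 487.811, 192.241] pointing down, gripper open.
Joint ranges: [-2.53, 2.53], [-0.77, 2.02], [0.04, 2.7], [-1, 4.14], [0.28, 2.66], [-3.11, 3.11]. Speed limits (rad/s): [2.57, 2.57, 3.14, 3.14, 3.14, 3.14].

INTERFACE

Orientations are given as [roll, pitch, yaw] about the fixed x, y, z axes, in that order (R = Rz(yaw) Ry(pitch) Rx(roll)).
In Python, from plant import bot gives the robot as it stands. The module is installed in compiled form; this text tells all that it offers.
- The arm moves only by the shell command python3 -m handwheel 'ROWS' [OPENING]. ROWS is JSON, a list that holds one entry, the list of rows, each a list of 4 numbers: the shift along the tool's x, y, z in cm, then the turn about the tool's x in rad. A call has 1 to 8 rows; each row shifts and turns the commanded pose from where the row before left it, along the tool's axes as they then stand; what a row does not reach is not made up. A row lasts 1/12 s, in which the tool goes at most 41.7 mm and 7.16 degrees, less where a joint would pass 70% of its speed; a pose out of reach is approached as far as the arm can. A call is refused whole if a number of a shift passes 4.17 or a number of a turn 0.125, either way. A call with a gripper value outside its range is refused whole. OPENING is the opening, from 0 (shut) to 1 (fully open), set as the call begins (- or left out, the last holds). The fingers move at their own pace and stop on an object; the grip force is fixed at half the most. Time passes only in rows, so rows that do not move let the fingers close. It gives the time, the measured TCP pose, the force and the opening at its end, in the units of the state.
- bot.get_obs(): the state, without advancing time (a new reading comes with each control period).
- bot.capture(name): name is "scene" or "side" or "wrist"; returns (picture, depth): 384x512x3 uint8, red, green, blue; 384x512 float32, mm along the optical axis (not along the pixel's ray), 0 where there is no reading.
- bot.camera_model(name): a dict with "fx", "fy", "cx", "cy" (pixels), "position" and "rotation" of the camera in the world. Camera axes: x right, y down, z forward; pixel columns grow to the right and rows downward; lengths in mm; the calibration is good to about 2 mm. A picture is of the moment at which its call begins: read the wrist's pose just before it. camera_model takes no time and is no camera call; for the wrist camera it gives the pose at the moment of the call.
- bot.close_job(): hands the job in, once; it reports no verdict.
Trained networks look in the newest picture that a camera, given by its name, has taken for a name from the list of things; names that differ only in an ending like _2 or _b are one class to them, and where a whole thing is asked for, a point or a joint stands for the part that bears it (a point fixed in the world has none). Each returns a list of dicts, best first, with "conf" (0 to 1); they miss things now and then, are a little off and sometimes report something else, mostly with a low value. They report only what shows in the picture. A call takes as long as a camera call. They do not tell look-alikes from the thing itself.
- bot.find_in(camera, label): "bbox" ([left, top, width, height] in pixels, round what is visible of it).
- bot.spot_point(camera, label): "point" ([column, row] in pixels: a listed point, or the origin of a listed thing).
The state is a dict: "time": time; "joint_positions": joint angles; "dq": joint speeds; "tau": joint torques, N m; "tool_pos": TCP position; "tcp_rot": TCP orientation; "contact_force": force on the tool from outside, world axes, zero at the start; "moment": the same for the moment, N m; "grip_width": finger opening in mm.
Only numpy, scipy, OpenCV 4.12 (cv2) and the standard library are available. Lean on these libraries where they do the work, as an engineer would, in place of code of your own. Each camera call takes 0.05 s, during which the arm holds its last target.

TASK

Get the white vanity case ready for a manicure: first raise its stiff-hinged folding mirror (the panel with the ball knob) to 100 degrees from folded flat, just past upright and leaning back a little, and let go of it there. Then lift the sprung flap of the compartment in front of it (the one with the barrel-shaped pull) to 45 degrees and hold it there so that the nail buffer inside can be taken out; finish while still holding the flap steady, since it snaps shut when let go. Leave the light switch off and the other things where they are.

Things in the scene. Friction and masses are not known exactly. Their poses are not given: they have to be found in the camera images.
- case: white vanity case, fixed to the table, 170 mm deep (x), 220 mm wide (y), 80 mm tall closed; origin at the centre of its underside. Its +x points to its back (hinge side), -x to its front, where both handles stick out, y to its left, z up. Back part: solid deck 65 mm high; front part: open compartment under the flap. A pod 60 x 45 x 40 mm with the light switch stands against its right side, at the back
- mirror (a joint): angle of the folding mirror (rad): 0 folded flat over the case, 1.571 upright, 1.745 is 100 degrees, leaning back; stop at 2.2. Starts at 0 to 0.35. Stiff friction hinge (0.4 N m, about 2 to 4 N at the knob): it stays where it is left. The panel is 10 mm thick, 200 mm wide and reaches 150 mm from the hinge line
- mirror_hinge (a point): middle of the mirror's hinge line, which runs along the case's y axis: 78 mm behind the case's origin, 75 mm above the table
- mirror_knob (a point): centre of the steel ball knob, 20 mm in diameter, on a 7 mm thick neck in the plane of the panel, sticking out of the mirror's free edge; 184 mm from the hinge line, 34 mm beyond the panel's edge, 50 mm to the right (-y) of the case's middle. Pinched from its two sides along the case's y axis it can turn between the fingers as the mirror swings
- flap (a joint): angle of the compartment flap (rad): 0 shut (at the start, underneath the folded mirror), 0.785 is 45 degrees, stop at 1.4. Sprung: it snaps shut when let go (needs about 1 to 2 N at the pull). The flap is 6 mm thick, 206 mm wide and reaches 92 mm from the hinge line
- flap_hinge (a point): middle of the flap's hinge line, along the case's y axis: 10 mm behind the case's origin, 62 mm above the table
- flap_pull (a point): centre of the steel barrel-shaped pull, 16 mm in diameter, 22 mm long, axis along the case's y axis, on a 7 mm thick neck in front of the flap's free edge; 122 mm from the hinge line, 30 mm beyond the flap's edge, 55 mm to the left (+y) of the case's middle. Pinched by its two flat ends it can turn between the fingers
- light (a joint): toggle switch of the mirror's light on the pod, a 7 mm stick 23 mm tall; 0 off (as it starts), 0.7 on
- tray: pale pull-out tray, 200 x 180 mm and 22 mm high, fixed, half out of a low pink riser 52 mm high, at the left of the table; origin under the tray's centre
- polish_a: nail polish bottle on the pull-out tray, 30 mm wide, 72 mm tall; origin under its centre
- polish_b: second nail polish bottle on the tray, same size
- pusher: metal cuticle pusher, a rod 8 mm thick and 113 mm long lying on the tray
- lipstick: lipstick tube, 20 mm across, 70 mm tall, standing on one side of the case; origin under its centre
- compact: round brass powder compact, 70 mm across, 16 mm high, on the other side of the case; origin under its centre
- perfume: amber glass perfume bottle, 35 x 60 mm, 103 mm tall, at the right of the table; origin under its centre
- buffer: nail buffer block 30 x 90 x 25 mm lying inside the case's front compartment, under the flap; origin under its centre
Not all that is in view belongs to the job. Several things look just like the compact: the one meant starts farthest to the robot's right.

How it is judged:
By the outcome, as a careful person would: the job done as asked, in the order asked, and still so for the second after the job is handed in, while the arm keeps its last pose, push and grip.
It also fails if it takes over 56 s, if anything falls off the work surface, if the arm or the gripper's body presses on something with over 40 N, if the wrist force passes 120 N, or if a joint passes its speed limit or range.

## Working session

There is one attempt and no reset: what is moved stays moved. The work goes in short steps, Python scripts to look and compute and a shell command to move; the robot and the scene stay as the last step left them, time stands still between calls to the robot, and variables do not carry over. Pictures are saved under pics/ and viewed, and the job is handed in when it is done.

```bash
mkdir -p pics
cat > h.py <<'E'
import numpy as np,cv2
from plant import bot
def cap(n,f=None):
    p,d=bot.capture(n)
    if f: cv2.imwrite('pics/'+f,p[:,:,::-1])
    return p,d
def w(n,u,v,z):
    m=bot.camera_model(n);R=np.array(m['rotation']);
    return np.array(m['position'])+R@np.array([(u-m['cx'])/m['fx']*z,(v-m['cy'])/m['fy']*z,z])
def ray(n,u,v):
    m=bot.camera_model(n);R=np.array(m['rotation'])
    return np.array(m['position']),R@np.array([(u-m['cx'])/m['fx'],(v-m['cy'])/m['fy'],1])
def proj(n,X):
    m=bot.camera_model(n);c=np.array(m['rotation']).T@(np.array(X)-m['position'])
    return m['fx']*c[0]/c[2]+m['cx'],m['fy']*c[1]/c[2]+m['cy'],c[2]
E
python3 - <<'E'
from h import *
np.set_printoptions(precision=3,suppress=True)
for k,v in bot.get_obs().items(): print(k,v)
for n in('scene','side'):
    p,d=cap(n,n+'0.png')
    print(n,bot.camera_model(n))
    for l in('mirror_knob','flap_pull','case','mirror_hinge','flap_hinge','compact','light'):
        try:
            for r in bot.spot_point(n,l)[:4]:
                u,v=r['point'];z=d[int(v),int(u)];print(l,round(r['conf'],2),np.round(r['point']),w(n,u,v,z))
        except Exception as e: print(l,e)
print(bot.get_obs()['time'])
E
```

```text
time 0.0
joint_positions [ 1.046  0.343  1.525  0.     1.275 -0.146]
dq [-0.    -0.     0.     0.001  0.001 -0.   ]
tau [  0.    -43.125 -24.422   0.072   0.056  -0.   ]
tool_pos [193.902 487.393 191.547]
tcp_rot [-1.717  1.569 -2.096]
contact_force [ 0.81   0.222 -0.116]
moment [ 0.031 -0.038  0.004]
grip_width 91.71298487068111
scene {'fx': 381.26685620222645, 'fy': 381.26685620222645, 'cx': 255.2180151439185, 'cy': 194.99534771967944, 'position': array([ 925.459, -667.023,  834.489]), 'rotation': array([-2.348,  0.015,  0.505])}
mirror_knob 0.63 [222. 187.] [1694.22   101.738 1603.251]
flap_pull 0.48 [248. 175.] [1561.2    -31.281 1470.231]
case 0.63 [258. 218.] [1420.077 -172.405 1329.108]
mirror_hinge 0.82 [279. 220.] [1295.233 -297.248 1204.264]
mirror_hinge 0.34 [286. 180.] [1316.258 -276.223 1225.289]
flap_hinge 0.63 [258. 218.] [1419.473 -173.009 1328.504]
flap_hinge 0.3 [303. 131.] [1213.015 -379.467 1122.046]
compact 0.71 [198. 244.] [1813.47   220.988 1722.501]
compact 0.67 [192. 213.] [1926.6    334.118 1835.631]
compact 0.63 [214. 188.] [1833.918  241.436 1742.949]
ligh
[... 341 characters left out ...]
64 [279. 176.] [-4666.496 -3395.485 -3889.602]
flap_pull 0.59 [263. 200.] [-4379.583 -3108.572 -3602.689]
case 0.59 [245. 194.] [-4318.371 -3047.36  -3541.477]
case 0.56 [194. 280.] [-3162.936 -1891.925 -2386.042]
mirror_hinge 0.6 [230. 173.] [-4459.797 -3188.786 -3682.903]
mirror_hinge 0.55 [261. 197.] [-4408.251 -3137.24  -3631.357]
flap_hinge 0.73 [244. 179.] [-4390.755 -3119.744 -3613.861]
compact 0.77 [300. 207.] [-4770.881 -3499.87  -3993.987]
compact 0.66 [284. 176.] [-5231.905 -3960.893 -4455.01 ]
compact 0.49 [303. 194.] [-4999.008 -3727.996 -4222.114]
light it knows: buffer, case, compact, flap_hinge, flap_pull, lipstick, mirror_hinge, mirror_knob, perfume, polish, pusher, tray
0.7
```

```bash
sed -i "s/np.array(m\['rotation'\])/Rm(m['rotation'])/" h.py; sed -i "3i from scipy.spatial.transform import Rotation\ndef Rm(e): return Rotation.from_euler('xyz',np.array(e)).as_matrix()" h.py
python3 - <<'E'
from h import *
for n in('scene','side'):
    m=bot.camera_model(n);print(n,Rm(m['rotation'])[:,2],Rotation.from_rotvec(m['rotation']).as_matrix()[:,2])
    a=cv2.imread(f'pics/{n}0.png'); 
print(Rm(bot.get_obs()['tcp_rot']))
print(bot.get_obs()['time'])
E
```

```text
scene [-0.35443026  0.61888451 -0.70097158] [-0.35342778  0.66152916 -0.66141361]
side [ 0.24639901 -0.82696191 -0.50539244] [ 0.92044955 -0.22266163  0.32123888]
[[ 7.12019638e-05  3.69782148e-01  9.29118484e-01]
 [ 4.62498851e-05  9.29118484e-01 -3.69782152e-01]
 [-9.99999996e-01  6.93008385e-05  4.90526788e-05]]
0.7
```

View pics/scene0.png

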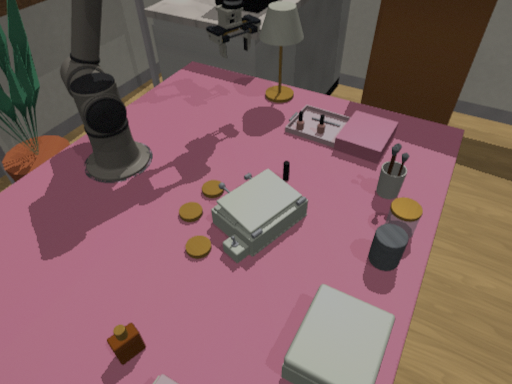

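View pics/side0.png

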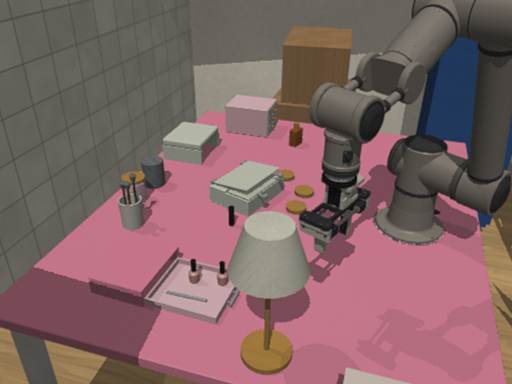

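Run:
```python
from h import *
np.set_printoptions(precision=1,suppress=True)
P={}
for n in('scene','side'):
    p,d=cap(n)
    for l in('mirror_knob','flap_pull','mirror_hinge','flap_hinge','case','lipstick','compact'):
        for r in bot.spot_point(n,l)[:2]:
            u,v=r['point'];z=d[int(v),int(u)];print(n,l,round(r['conf'],2),np.round(r['point'],1),w(n,u,v,z))
    c=p[150:270,180:320] if n=='scene' else p[150:220,190:310]
    cv2.imwrite(f'pics/c_{n}.png',cv2.resize(c[:,:,::-1],None,fx=5,fy=5,interpolation=cv2.INTER_CUBIC))
    np.save(n+'_d.npy',d)
print(bot.get_obs()['time'])
```

```text
scene mirror_knob 0.97 [222.2 186. ] [454.7 -31.2 100.5]
scene flap_pull 0.64 [246.8 176.7] [476.   68.9  65.7]
scene mirror_hinge 0.86 [279.7 216.7] [634.9 -27.8  62.4]
scene case 0.79 [258.4 218.3] [595.1 -75.8  82.1]
scene lipstick 0.44 [287.2 180.7] [562.3 177.9  -1.5]
scene compact 0.63 [320.2 131.1] [560.5 460.2  16.7]
scene compact 0.6 [195.9 247.7] [ 467.4 -195.4   13.7]
side mirror_knob 0.8 [277.3 174.7] [455.1 -18.  100.3]
side flap_pull 0.56 [266.2 197.8] [466.   79.1  60.7]
side mirror_hinge 0.83 [227.1 169.1] [ 700.2 -173.4    3.1]
side mirror_hinge 0.68 [190.9 299.8] [534.9 544.6   3.8]
side flap_hinge 0.58 [244.  175.8] [569.5   4.   87.7]
side case 0.68 [246.2 195. ] [531.2  94.8  68.3]
side lipstick 0.65 [232.9 221.5] [544.9 190.1  20.2]
side lipstick 0.64 [248.6 195.9] [522.2  96.4  67.5]
side compact 0.74 [295.4 206.5] [375.1  29.   14. ]
side compact 0.66 [304.4 193.2] [364.4 -66.8  14.9]
1.5
```

View pics/c_scene.png

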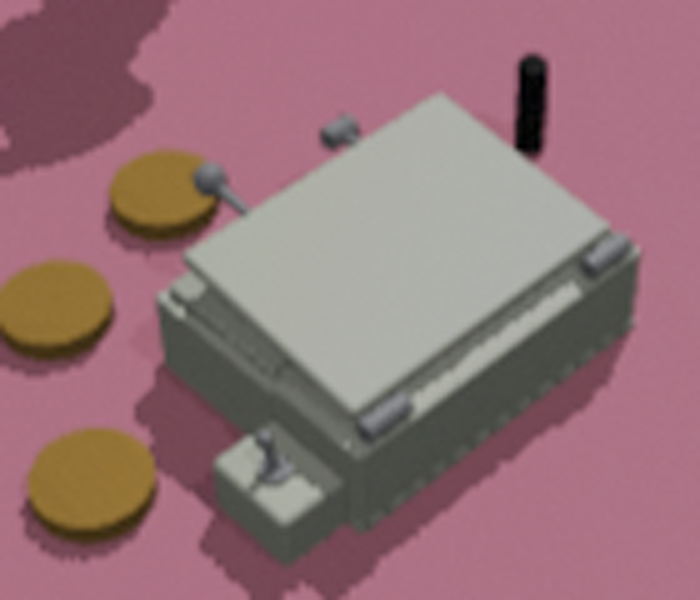

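View pics/c_side.png

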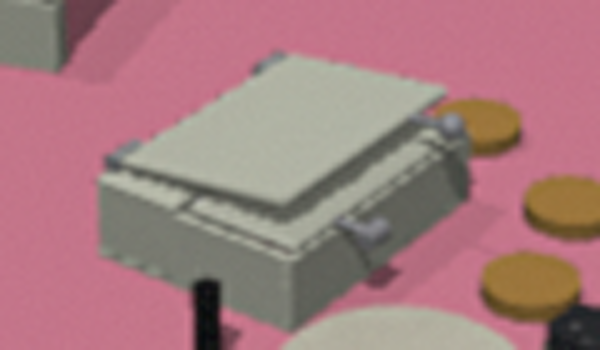

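```bash
cat > model.py <<'E'
from h import *
def kin(p):
    x,y,yaw=p[:3];c,s=np.cos(yaw),np.sin(yaw)
    R=np.array([[c,-s,0],[s,c,0],[0,0,1]])
    return lambda q: R@np.array(q,float)+[x,y,0]
def onmir(r,y,t,th): # along panel, y, normal(top)
    return [78-r*np.cos(th)+t*np.sin(th),y,75+r*np.sin(th)+t*np.cos(th)]
def onflap(r,y,t,th): return [10-r*np.cos(th)+t*np.sin(th),y,62+r*np.sin(th)+t*np.cos(th)]
E
cat > fit.py <<'E'
from model import *
from scipy.optimize import least_squares
np.set_printoptions(precision=2,suppress=True)
S=[('m',(184,-50,0),(222,185.7)),('f',(122,55,0),(248,176.4)),('m',(150,100,5),(268,169)),('m',(150,-100,5),(217,201.6)),
('c',(85,-110,0),(253,255)),('c',(85,110,0),(306.4,216))]
D=[('m',(184,-50,0),(280.4,175.4)),('f',(122,55,0),(264.4,196.4)),('m',(150,-100,5),(279,168.4)),('m',(150,100,5),(247,190.5)),
('c',(-85,110,0),(248,215.6)),('c',(85,110,0),(210,201))]
def pt(p,k,q):
    return kin(p)(onmir(*q,p[3]) if k=='m' else onflap(*q,0) if k=='f' else q)
def res(p):
    r=[]
    for n,L in(('scene',S),('side',D)):
        for k,q,uv in L:
            a=proj(n,pt(p,k,q));r+=[a[0]-uv[0],a[1]-uv[1]]
    return np.array(r)
o=least_squares(res,[560,20,0,0.15],loss='soft_l1',x_scale=[10,10,.1,.1])
print(o.x,np.degrees(o.x[2:]));print(res(o.x).reshape(-1,2))
print('knob',pt(o.x,'m',(184,-50,0)),'pull',pt(o.x,'f',(122,55,0)))
np.save('pose.npy',o.x)
E
python3 fit.py
```

```text
[564.53 -10.97  -0.31   0.09] [-17.72   4.92]
[[-0.35  1.17]
 [-0.48 -0.23]
 [-0.42 -1.01]
 [-1.46 -0.38]
 [-0.54  2.18]
 [ 0.45 -1.04]
 [-0.87  0.86]
 [-0.36  0.13]
 [-0.   -0.76]
 [-0.75 -0.02]
 [-0.12  1.1 ]
 [-1.02  0.07]]
knob [448.99 -26.53  90.77] pull [474.59  75.52  62.  ]
```

```bash
python3 -m handwheel '[[[0,0,0,-0.07],[0,-2.5,2.4,0],[0,-2.8,2.7,0],[0,-2.8,2.7,0],[0,-2.8,2.7,0],[0,-2.8,2.7,0],[0,-2.8,2.7,0],[0,-2.8,2.7,0]]]' 1
```

```text
time: 2.17
tool_pos: [313.1, 245.8, 192.5]
tcp_rot: [0.844, 1.57, 0.535]
contact_force: [1.3, 1.1, -1.3]
grip_width: 91.7
```

```bash
python3 -m handwheel '[[[0,-2.8,2.7,0],[0,-2.8,2.7,0],[0,-2.8,2.7,0],[0,-2.8,2.7,0],[0,-2.8,2.7,0],[0,-2.0,1.5,0],[0,-1.0,0.5,0],[0,0,0,0]]]'
cat > look.py <<'E'
from model import *
import sys
np.set_printoptions(precision=2,suppress=True)
p=np.load('pose.npy');o=bot.get_obs()
T=Rm(o['tcp_rot']);t=np.array(o['tool_pos']);g=t-19*T[:,0]
print(o['time'],'tcp',t,'toolx',T[:,0],'tooly',T[:,1],'ang',np.degrees(np.arctan2(T[1,1],T[0,1])),'F',np.array(o['contact_force']),o['grip_width'])
f=kin(p)
for nm,q in(('knob',f(onmir(184,-50,0,p[3]))),('pull',f(onflap(122,55,0,0)))):
    print(nm,q,'shift cm tool',T.T@(q-g)/10,'wristpix',proj('wrist',q))
pic,d=cap('wrist',sys.argv[1])
for l in('mirror_knob','flap_pull'):
    for r in bot.spot_point('wrist',l)[:2]:
        u,v=r['point'];z=np.median(d[int(v)-1:int(v)+2,int(u)-1:int(u)+2]);print(l,round(r['conf'],2),np.round(r['point'],1),z,w('wrist',u,v,z))
E
python3 look.py w1.png
```

```text
time: 2.83
tool_pos: [409.3, 36.1, 192.2]
tcp_rot: [-0.824, 1.57, -1.136]
contact_force: [0.1, 0.4, -0.1]
grip_width: 91.8
2.8333 tcp [409.34  36.12 192.17] toolx [ 0. -0. -1.] tooly [ 0.31  0.95 -0.  ] ang 72.10057724474767 F [ 0.08  0.37 -0.11] 91.78254240063325
knob [448.99 -26.53  90.77] shift cm tool [12.04 -4.74  5.7 ] wristpix (np.float64(211.71847563988274), np.float64(226.0618734527592), np.float64(317.7607038472732))
pull [474.59  75.52  62.  ] shift cm tool [14.92  5.76  4.99] wristpix (np.float64(298.4330760426766), np.float64(211.693551250318), np.float64(343.4698364117352))
mirror_knob 0.69 [215.7 228.4] 304.41824 [447.47 -17.12 103.74]
flap_pull 0.59 [302.4 210.3] 336.14627 [470.54  83.39  68.47]
```

View pics/w1.png

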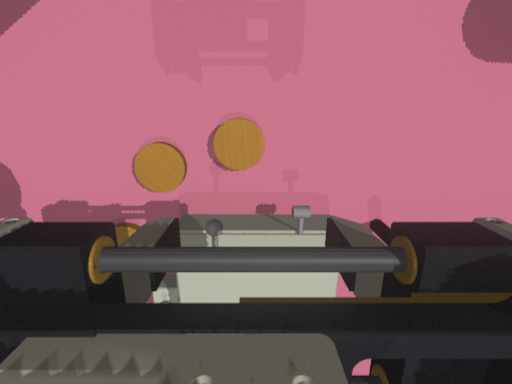

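```bash
python3 - <<'E'
import cv2
a=cv2.imread('pics/w1.png');cv2.imwrite('pics/w1c.png',cv2.resize(a[190:270,130:370],None,fx=3.3,fy=3.3,interpolation=cv2.INTER_CUBIC))
E
sed -e "s/^o=least/W=[('m',(184,-50,0),(214,228)),('f',(122,55,0),(302,211.5))]\no=least/" -e "s/('side',D))/('side',D),('wrist',W),('wrist',W))/" fit.py > fit2.py; python3 fit2.py
```

```text
[564.2   -5.63  -0.31   0.1 ] [-17.88   5.93]
[[ 0.59 -0.85]
 [ 0.4  -1.32]
 [ 0.51 -2.67]
 [-0.51 -2.34]
 [ 0.18  0.69]
 [ 1.09 -2.15]
 [-1.23  0.78]
 [-0.81  0.96]
 [-0.31 -0.72]
 [-1.35  0.06]
 [-0.64  1.96]
 [-1.53  0.78]
 [-0.39 -0.91]
 [-1.46  0.35]
 [-0.39 -0.91]
 [-1.46  0.35]]
knob [448.9  -20.97  94.  ] pull [474.5  81.1  62. ]
```

View pics/w1c.png

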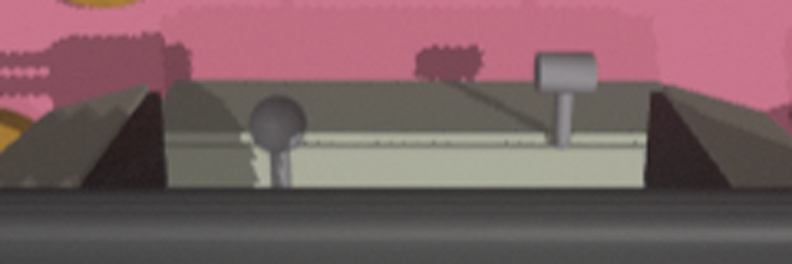

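```bash
python3 -m handwheel '[[[0,-1.5,2.0,0],[0,-1.5,2.0,0],[0,-1.1,1.4,0],[2.0,0,0,0],[2.5,0,0,0],[1.5,0,0,0],[0,0,0,0]]]' 0.7; sed -i 's/^print(o.x,np/np.save("pose.npy",o.x);print(o.x,np/' fit2.py
python3 look.py w2.png
```

```text
time: 3.57
tool_pos: [445.4, -15.5, 129.6]
tcp_rot: [-3.097, 1.565, 2.879]
contact_force: [-0.7, 0.9, -0.1]
grip_width: 63.9
3.5667 tcp [445.43 -15.46 129.6 ] toolx [-0.01  0.   -1.  ] tooly [ 0.3   0.95 -0.  ] ang 72.40537794584938 F [-0.68  0.87 -0.05] 63.86793502320658
knob [448.9  -20.97  94.  ] shift cm tool [ 5.46 -0.42  0.52] wristpix (np.float64(247.81540743220518), np.float64(201.9723604115046), np.float64(240.31088822496764))
pull [474.5  81.1  62. ] shift cm tool [ 8.66 10.08 -0.11] wristpix (np.float64(355.0475339336807), np.float64(185.59922233063963), np.float64(269.37625865354596))
mirror_knob 0.55 [245.  202.5] 230.6725 [448.06 -22.97 106.17]
flap_pull 0.9 [352.3 189.4] 262.59903 [477.87  74.6   73.12]
```

View pics/w2.png

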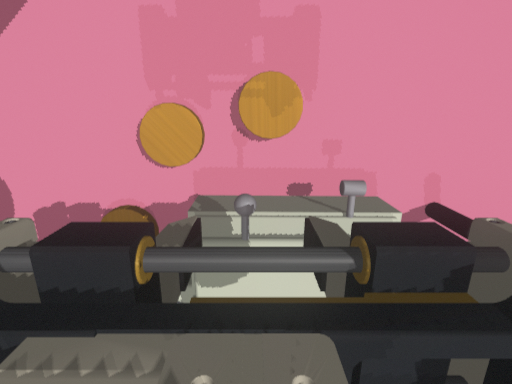

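```bash
python3 -m handwheel '[[[1.0,-0.3,0.4,0],[1.5,-0.2,0.2,0],[1.5,0,0,0],[1.0,0,0,0],[0.3,0,0,0],[0,0,0,0]]]' 0.6; 
python3 look.py w3.png
```

```text
time: 4.22
tool_pos: [451.9, -23.7, 78.9]
tcp_rot: [3.071, 1.57, 2.762]
contact_force: [0.2, 0.2, -0.6]
grip_width: 55.0
4.2167 tcp [451.88 -23.73  78.9 ] toolx [-0.  0. -1.] tooly [0.3  0.95 0.  ] ang 72.31312416000095 F [ 0.16  0.22 -0.57] 55.04396866907337
knob [448.9  -20.97  94.  ] shift cm tool [ 0.39  0.17 -0.37] wristpix (np.float64(255.1116241113531), np.float64(213.24135334987437), np.float64(189.13629879029915))
pull [474.5  81.1  62. ] shift cm tool [ 3.59 10.67 -1.03] wristpix (np.float64(386.55321407846156), np.float64(191.11600465249364), np.float64(218.1076143610006))
mirror_knob 0.58 [252.6 216.2] 179.7336 [447.54 -22.27 104.26]
flap_pull 0.92 [384.7 193.9] 211.28339 [473.94  76.38  70.21]
```

View pics/w3.png

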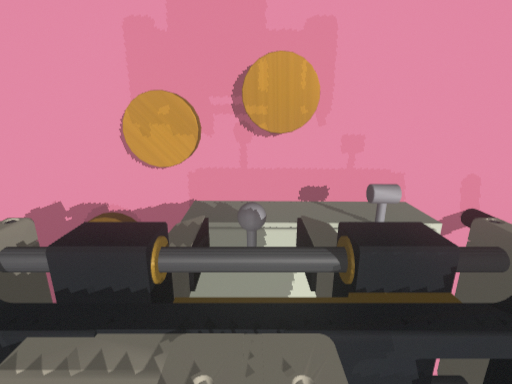

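```bash
python3 -m handwheel '[[[0.4,0.05,-0.25,0],[0,0,0,0]]]'; python3 -m handwheel '[[[0,0,0,0],[0,0,0,0],[0,0,0,0],[0,0,0,0],[0,0,0,0],[0,0,0,0]]]' 0.1
python3 look.py w4.png
```

```text
time: 4.53
tool_pos: [449.3, -22.3, 75.2]
tcp_rot: [1.832, 1.571, 1.523]
contact_force: [0.1, -0.5, 0.1]
grip_width: 55.3
time: 5.03
tool_pos: [449.7, -22.5, 75.2]
tcp_rot: [0.954, 1.571, 0.645]
contact_force: [-0.7, 0.2, -0.0]
grip_width: 19.6
5.0333 tcp [449.67 -22.48  75.23] toolx [ 0.  0. -1.] tooly [0.3  0.95 0.  ] ang 72.30777130804937 F [-0.72  0.2  -0.02] 19.63149110276162
knob [448.9  -20.97  94.  ] shift cm tool [ 0.02  0.12 -0.12] wristpix (np.float64(254.3739903148593), np.float64(218.59953695784122), np.float64(186.27732274135263))
pull [474.5  81.1  62. ] shift cm tool [ 3.22 10.62 -0.78] wristpix (np.float64(387.65998132281584), np.float64(195.4221654625074), np.float64(215.24396154170768))
mirror_knob 0.72 [249.  219.8] 176.56596 [445.01 -23.44 103.24]
flap_pull 0.81 [385.4 194.5] 209.373 [470.75  77.43  67.39]
```

View pics/w4.png

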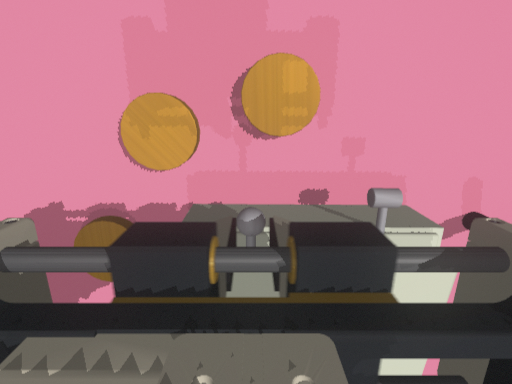

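Run:
```python
import numpy as np
t=np.linspace(0.105,1.745,17)
x,z=-18.4*np.cos(t),18.4*np.sin(t)
for i in range(16): print([round(-(z[i+1]-z[i]),2),0,round(x[i+1]-x[i],2),0])
```

```text
[np.float64(-1.86), 0, np.float64(0.29), 0]
[np.float64(-1.82), 0, np.float64(0.48), 0]
[np.float64(-1.76), 0, np.float64(0.67), 0]
[np.float64(-1.69), 0, np.float64(0.84), 0]
[np.float64(-1.59), 0, np.float64(1.01), 0]
[np.float64(-1.48), 0, np.float64(1.17), 0]
[np.float64(-1.35), 0, np.float64(1.31), 0]
[np.float64(-1.21), 0, np.float64(1.45), 0]
[np.float64(-1.06), 0, np.float64(1.56), 0]
[np.float64(-0.89), 0, np.float64(1.66), 0]
[np.float64(-0.72), 0, np.float64(1.74), 0]
[np.float64(-0.53), 0, np.float64(1.81), 0]
[np.float64(-0.35), 0, np.float64(1.85), 0]
[np.float64(-0.15), 0, np.float64(1.88), 0]
[np.float64(0.04), 0, np.float64(1.88), 0]
[np.float64(0.23), 0, np.float64(1.87), 0]
```

```bash
python3 -m handwheel '[[[-1.86,0,0.29,0],[-1.82,0,0.48,0],[-1.76,0,0.67,0],[-1.69,0,0.84,0],[0,0,0,0]]]'
cat > st.py <<'E'
from model import *
np.set_printoptions(precision=2,suppress=True)
p=np.load('pose.npy');o=bot.get_obs();T=Rm(o['tcp_rot']);g=np.array(o['tool_pos'])-19*T[:,0]
c,s=np.cos(p[2]),np.sin(p[2]);d=g-[p[0],p[1],0]
l=np.array([c*d[0]+s*d[1],-s*d[0]+c*d[1],d[2]])
print(o['time'],'g',g,'local',l,'F',np.array(o['contact_force']),o['grip_width'],'dev ang',np.degrees(np.arctan2(T[1,1],T[0,1])-np.pi/2-p[2]),'tilt',T[:,0])
for n,hx,hz in(('mir',78,75),('flap',10,62)):
    print(n,'r',np.hypot(l[0]-hx,l[2]-hz),'th deg',np.degrees(np.arctan2(l[2]-hz,hx-l[0])))
E
python3 st.py
```

```text
time: 5.6
tool_pos: [474.5, -30.2, 149.6]
tcp_rot: [0.09, 1.564, -0.219]
contact_force: [0.3, -0.0, 0.2]
grip_width: 9.2
5.6 g [474.36 -30.22 168.59] local [-77.94 -50.98 168.59] F [ 0.31 -0.02  0.18] 9.227474614869251 dev ang 0.18179291353904617 tilt [ 0.01 -0.   -1.  ]
mir r 181.87029961376834 th deg 30.968844476829755
flap r 138.1832683440948 th deg 50.47376244950692
```

```bash
python3 look.py w5.png
```

```text
5.6 tcp [474.5  -30.25 149.59] toolx [ 0.01 -0.   -1.  ] tooly [0.3  0.95 0.  ] ang 72.29937570778498 F [ 0.31 -0.02  0.18] 9.227474614869251
knob [448.9  -20.97  94.  ] shift cm tool [ 7.44  0.1  -2.76] wristpix (np.float64(253.72328419020684), np.float64(161.06229145996346), np.float64(250.49063705623033))
pull [474.5  81.1  62. ] shift cm tool [10.64 10.6  -3.45] wristpix (np.float64(356.45367575636135), np.float64(148.94211337088632), np.float64(279.40194444301113))
mirror_knob 0.86 [252.2 162.7] 240.53606 [444.66 -21.26 101.27]
flap_pull 0.79 [357.4 150.8] 272.3137 [470.12  80.39  65.97]
```

View pics/w5.png

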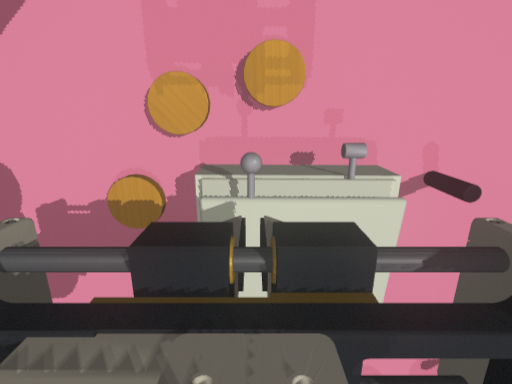

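```bash
python3 - <<'E'
from model import *
o=bot.get_obs();T=Rm(o['tcp_rot']);t=np.array(o['tool_pos'])
for k in(0,-19,-47): print(k,proj('wrist',t+k*T[:,0]))
print(bot.camera_model('wrist'))
E
python3 -m handwheel '[[[1.69,0,-0.84,0],[1.76,0,-0.67,0],[0,0,0,0],[0,0,0,0],[0,0,0,0]]]' 0.45
python3 st.py
```

```text
0 (np.float64(252.58527296295102), np.float64(210.5929853578413), np.float64(204.67707348304444))
-19 (np.float64(252.59064610517365), np.float64(220.37157096676023), np.float64(186.388811659625))
-47 (np.float64(252.60081118923728), np.float64(238.87101516896888), np.float64(159.4376889724806))
{'fx': 273.6747276254092, 'fy': 273.6747276254092, 'cx': 252.35830177430782, 'cy': 188.024053055673, 'position': array([402.44729894,  -7.58110231, 338.24262826]), 'rotation': array([2.86843732e+00, 5.98079099e-04, 1.26255837e+00])}
time: 6.17
tool_pos: [457.3, -24.9, 112.2]
tcp_rot: [0.8, 1.571, 0.491]
contact_force: [0.6, 1.0, 0.7]
grip_width: 37.2
6.1667 g [457.29 -24.87 131.24] local [-95.84 -51.14 131.24] F [0.63 0.95 0.7 ] 37.17123088101955 dev ang 0.19114729796382537 tilt [ 0.  0. -1.]
mir r 182.70565169946116 th deg 17.92699119252885
flap r 126.4711333007851 th deg 33.19282504130604
```

```bash
python3 -m handwheel '[[[1.3,0,-0.4,0],[1.5,0,-0.4,0],[1.1,0,0,0],[0,0,0,0],[0,0,0,0]]]' 0.45; python3 look.py w6.png; python3 st.py
```

```text
time: 6.58
tool_pos: [449.9, -22.5, 73.5]
tcp_rot: [0.254, 1.57, -0.055]
contact_force: [-0.0, 0.9, 0.4]
grip_width: 41.4
6.5833 tcp [449.93 -22.55  73.49] toolx [ 0. -0. -1.] tooly [0.3  0.95 0.  ] ang 72.30487374773207 F [-0.02  0.9   0.45] 41.39284689061693
knob [448.9  -20.97  94.  ] shift cm tool [-0.15  0.12 -0.14] wristpix (np.float64(254.35839586495314), np.float64(219.28081533134664), np.float64(184.51498918589))
pull [474.5  81.1  62. ] shift cm tool [ 3.05 10.62 -0.81] wristpix (np.float64(388.74806642358135), np.float64(195.80380022392575), np.float64(213.47805512005533))
mirror_knob 0.79 [251.4 222.2] 174.49095 [446.83 -22.31 104.37]
flap_pull 0.56 [387.6 195.5] 206.9496 [471.64  77.75  68.7 ]
6.7333 g [450.33 -22.6   93.  ] local [-103.16  -51.11   93.  ] F [-0.85 -0.8  -0.24] 41.34452557214157 dev ang 0.1908167157793901 tilt [ 0. -0. -1.]
mir r 182.05006379416244 th deg 5.673312725064884
flap r 117.32693234424326 th deg 15.318922410486637
```

View pics/w6.png

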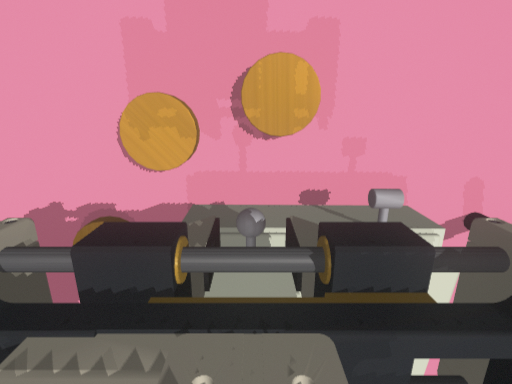

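```bash
python3 -m handwheel '[[[0,0,0,0],[0,0,0,0],[0,0,0,0],[0,0,0,0],[0,0,0,0],[0,0,0,0],[0,0,0,0],[0,0,0,0]]]' 0; python3 look.py w7.png;python3 st.py
```

```text
time: 7.4
tool_pos: [449.3, -22.4, 73.0]
tcp_rot: [2.172, 1.571, 1.864]
contact_force: [-1.5, 0.5, -0.3]
grip_width: 0.6
7.4 tcp [449.34 -22.37  73.  ] toolx [-0.  0. -1.] tooly [0.3  0.95 0.  ] ang 72.30757499075052 F [-1.48  0.55 -0.33] 0.5551771133767611
knob [448.9  -20.97  94.  ] shift cm tool [-0.2   0.12 -0.08] wristpix (np.float64(254.3892370895766), np.float64(220.3633100894071), np.float64(184.21139068094084))
pull [474.5  81.1  62. ] shift cm tool [ 3.   10.62 -0.75] wristpix (np.float64(388.96449533848124), np.float64(196.7290518820165), np.float64(213.1794500031219))
mirror_knob 0.91 [248.9 221.8] 161.44289 [440.3  -21.8  115.41]
flap_pull 0.69 [385.2 199.9] 205.9617 [472.66  74.93  69.53]
7.55 g [449.36 -22.38  91.98] local [-104.15  -51.2    91.98] F [-0.03 -0.7   0.07] 0.36780892598979115 dev ang 0.19000747530876436 tilt [-0.  0. -1.]
mir r 182.9429362081789 th deg 5.326746305739398
flap r 118.0249876278337 th deg 14.71696481368804
```

View pics/w7.png

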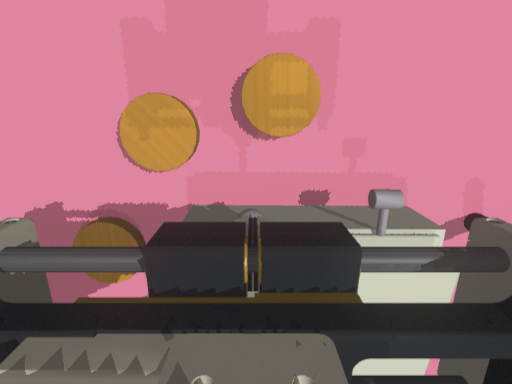

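Run:
```python
from h import *
np.set_printoptions(precision=0,suppress=True,linewidth=200)
p,d=cap('wrist'); print(d[204:300:6,230:280:4])
s,sd=cap('scene'); e,ed=cap('side')
a=cv2.resize(s[140:250,170:320,::-1],(750,550),interpolation=cv2.INTER_CUBIC);cv2.imwrite('pics/s7.png',a)
a=cv2.resize(e[120:230,200:350,::-1],(750,550),interpolation=cv2.INTER_CUBIC);cv2.imwrite('pics/e7.png',a)
```

```text
[[281. 280. 280. 281. 280. 279. 282. 280. 281. 280. 280. 280. 280.]
 [266. 267. 268. 267. 184. 180. 181. 267. 266. 267. 266. 268. 267.]
 [251. 251. 183. 178. 168. 175. 175. 168. 181. 252. 251. 252. 252.]
 [159. 159. 158. 160. 158. 163. 163. 159. 159. 159. 159. 158. 238.]
 [ 89.  89.  90.  91. 153. 155. 155. 151.  88.  90.  89.  90.  89.]
 [ 85.  84.  85.  85. 144. 147. 147. 143.  85.  86.  85.  85.  85.]
 [ 81.  81.  80.  81.  84. 139. 139.  85.  81.  81.  81.  81.  81.]
 [ 76.  78.  77.  77.  82. 134. 134.  83.  76.  77.  77.  78.  76.]
 [ 76.  77.  76.  76.  81.  84.  86.  81.  74.  76.  75.  75.  76.]
 [ 76.  77.  76.  77.  81.  84.  83.  80.  77.  77.  77.  76.  75.]
 [ 78.  78.  77.  78.  82.  84.  84.  80.  77.  78.  76.  78.  78.]
 [ 77.  77.  76.  78.  80.  85.  84.  81.  77.  78.  77.  77.  77.]
 [ 78.  78.  79.  78.  81. 128. 128.  80.  78.  77.  78.  78.  77.]
 [ 78.  78.  79.  79.  83. 128. 129.  84.  79.  79.  78.  78.  79.]
 [ 79.  79.  78.  80. 106. 129. 129. 126.  79.  79.  78.  79.  79.]
 [ 80.  80.  79.  80. 107. 200. 199.  79.  78.  79.  79.  79.  79.]]
```

View pics/s7.png

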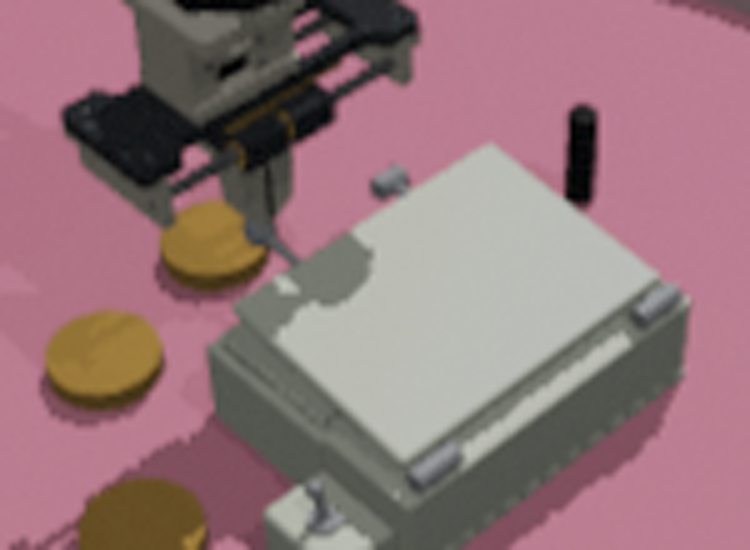

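View pics/e7.png

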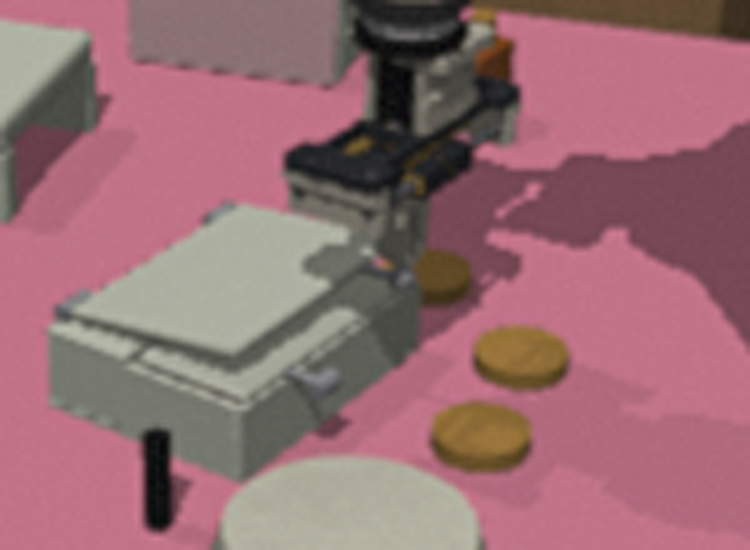

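Run:
```python
from h import *
np.set_printoptions(precision=1,suppress=True,linewidth=200)
o=bot.get_obs();print(o['time'],o['tool_pos'],o['joint_positions'],o['contact_force'])
T=Rm(o['tcp_rot']);t=np.array(o['tool_pos'])
p,d=cap('wrist')
cv2.imwrite('pics/w8.png',cv2.resize(p[195:300,190:310,::-1],None,fx=5,fy=5,interpolation=cv2.INTER_CUBIC))
for u in (244,250,254,260):
  for v in range(206,240,2):
    X=w('wrist',u,v,d[v,u]);print(u,v,d[v,u],X,T.T@(X-t))
```

```text
7.7 [449.4 -22.4  73. ] [-0.2  0.4  1.9  0.   0.9 -1.5] [ 0.4 -0.2  0.2]
244 206 277.26477 [466.7 -37.    3.5] [69.5 -8.7 20.9]
244 208 271.93863 [466.9 -36.9   9.1] [63.9 -8.5 21.1]
244 210 266.32434 [466.9 -36.7  14.9] [58.1 -8.3 21. ]
244 212 180.68001 [440.5 -25.5  95.8] [-22.8  -5.7  -7.5]
244 214 177.97719 [440.8 -25.5  98.7] [-25.7  -5.6  -7.2]
244 216 178.04941 [442.  -25.9  99. ] [-26.   -5.6  -6. ]
244 218 165.10419 [438.7 -24.4 111.4] [-38.4  -5.2  -9.6]
244 220 162.7831 [438.9 -24.4 113.9] [-40.9  -5.1  -9.3]
244 222 159.09169 [438.7 -24.2 117.6] [-44.7  -5.   -9.6]
244 224 92.36806 [415.1 -14.6 179.8] [-106.8   -3.   -35. ]
244 226 90.25394 [414.9 -14.4 181.9] [-109.    -2.9  -35.2]
244 228 89.35443 [415.2 -14.5 183. ] [-110.    -2.9  -35. ]
244 230 87.72577 [415.2 -14.4 184.6] [-111.6   -2.8  -35. ]
244 232 86.19295 [415.1 -14.4 186.2] [-113.2   -2.8  -35. ]
244 234 85.193306 [415.3 -14.4 187.3] [-114.3   -2.7  -34.9]
244 236 83.62735 [415.2 -14.3 188.9] [-115.9   -2.7  -35. ]
244 238 81.795944 [415.  -14.2 190.7] [-117.8   -2.6  -35.2]
250 206 278.2211 [468.8 -31.3   2
[... 2207 characters left out ...]
3471 [444.8 -15.9  99.7] [-26.7   4.8  -6.3]
260 218 164.52853 [441.4 -15.2 111.9] [-39.    4.4  -9.8]
260 220 162.43922 [441.7 -15.3 114.2] [-41.2   4.4  -9.4]
260 222 159.19815 [441.6 -15.4 117.5] [-44.6   4.3  -9.6]
260 224 90.93196 [416.2  -9.3 181.1] [-108.1    2.4  -35.6]
260 226 92.27453 [417.3  -9.6 180.1] [-107.1    2.4  -34.4]
260 228 91.379715 [417.6  -9.7 181.1] [-108.1    2.4  -34.1]
260 230 91.41257 [418.2  -9.9 181.2] [-108.2    2.4  -33.5]
260 232 91.880165 [419.  -10.2 181. ] [-108.     2.4  -32.6]
260 234 92.39194 [419.8 -10.4 180.7] [-107.7    2.5  -31.8]
260 236 87.81386 [418.5 -10.1 185.1] [-112.1    2.3  -33.1]
260 238 85.22708 [418.  -10.  187.6] [-114.6    2.3  -33.7]
```

View pics/w8.png

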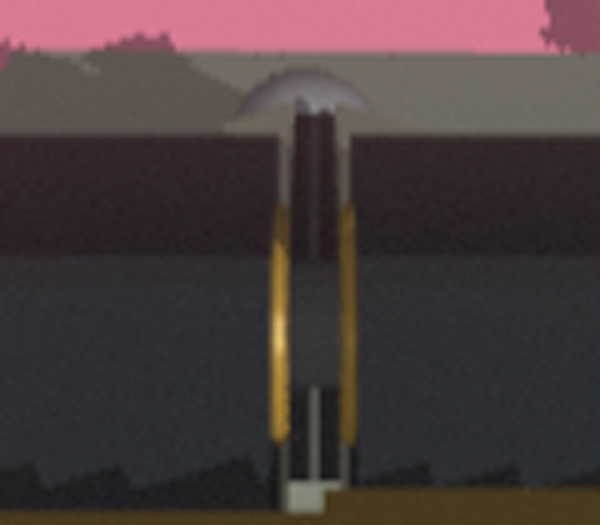

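Run:
```python
from h import *
np.set_printoptions(precision=1,suppress=True,linewidth=200)
o=bot.get_obs();T=Rm(o['tcp_rot']);t=np.array(o['tool_pos'])
for n in('scene','side'):
    for k in(0,-19,-30,-47):
        a=proj(n,t+k*T[:,0]);print(n,k,a)
    p,d=cap(n)
    X=[];vv,uu=np.mgrid[120:230,180:340]
    for u,v in zip(uu.ravel(),vv.ravel()):
        x=w(n,u,v,d[v,u]);q=T.T@(x-t)
        if abs(q[1])<22 and abs(q[2])<14 and q[0]<20: X.append([u,v,*q])
    X=np.array(X);X=X[np.argsort(-X[:,2])]
    print(X[:14]);print(np.histogram(X[:,2],bins=range(-80,25,5)))
```

```text
scene 0 (np.float64(223.00582619904847), np.float64(190.51331651271371), np.float64(1101.4682236715546))
scene -19 (np.float64(222.5111426014212), np.float64(185.7118398876897), np.float64(1088.1492015433737))
scene -30 (np.float64(222.21917232483662), np.float64(182.8779305667687), np.float64(1080.4381887323216))
scene -47 (np.float64(221.75965679373627), np.float64(178.417800714078), np.float64(1068.5211689334226))Traceback (most recent call last):
  File "<stdin>", line 10, in <module>
  File "h.py", line 10, in w
    m=bot.camera_model(n);R=Rm(m['rotation']);
ValueError: time passes only in moves, steps and waits
```

```bash
cat > tip.py <<'E'
from h import *
np.set_printoptions(precision=1,suppress=True,linewidth=200)
o=bot.get_obs();T=Rm(o['tcp_rot']);t=np.array(o['tool_pos']);print(o['time'],t,o['grip_width'])
def cloud(n,d):
    m=bot.camera_model(n);R=Rm(m['rotation']);v,u=np.mgrid[0:384,0:512]
    c=np.stack([(u-m['cx'])/m['fx']*d,(v-m['cy'])/m['fy']*d,d],-1).reshape(-1,3)[d.ravel()>0]
    return ((c@R.T+m['position'])-t)@T
for n in('wrist','scene','side'):
    p,d=cap(n);q=cloud(n,d)
    s=(abs(q[:,1])<45)&(abs(q[:,2])<14)&(q[:,0]<15)&(q[:,0]>-70)
    print(n);b=np.arange(-70,16,5)
    for y0,y1 in((-45,-12),(-12,12),(12,45)):
        k=s&(q[:,1]>=y0)&(q[:,1]<y1);print(y0,np.histogram(q[k,0],bins=b)[0],'meanz',q[k,2].mean())
E
python3 -m handwheel '[[[0,0,0,0],[0,0,0,0],[0,0,0,0],[0,0,0,0],[0,0,0,0],[0,0,0,0],[0,0,0,0]]]' 0.4; python3 tip.py
```

```text
time: 8.38
tool_pos: [449.3, -22.4, 73.0]
tcp_rot: [1.704, 1.571, 1.395]
contact_force: [0.3, 0.4, 0.3]
grip_width: 36.2
8.3833 [449.3 -22.4  73. ] 36.18501880069713
wrist
-45 [105 109 113 116 117  91  64   5   0   0   0   0   0   0   0   0   0] meanz -7.973510702815181
-12 [  0   0   0   0   0   0   0 228 366 136   2   0   0   0   0   0   0] meanz -0.8589830062594042
12 [119 105 111 114 124  94  57   7   0   0   0   0   0   0   0   0   0] meanz -8.000602606119514
scene
-45 [14 13 12 11  7  4  2  0  0  0  0  0  0  0  0  0  0] meanz 6.12036515350909
-12 [ 0  0  0  0  0  0  0  6 20 14  3  0  0  0  0  0  0] meanz 2.8991229423654534
12 [12 12 14 12 13  8  9  3  0  0  0  0  0  0  0  0  0] meanz 4.72296882748599
side
-45 [ 8 12  9 12  8  9  4  1  0  0  0  0  0  0  0  0  0] meanz -3.267521775278394
-12 [0 0 0 0 0 0 0 4 8 9 1 0 0 0 0 0 0] meanz -3.6024626845827723
12 [7 9 9 8 5 2 4 1 0 1 0 0 0 0 0 0 0] meanz -3.0017989429571577
```

```bash
sed -i 's/-19\*T/-52*T/' st.py look.py; python3 -m handwheel '[[[1.0,0,0,0],[1.0,0,0,0],[0.8,0,0,0],[0,0,0,0],[0,0,0,0]]]' 0.4; python3 tip.py; python3 -m handwheel '[[[0,0,0,0],[0,0,0,0],[0,0,0,0],[0,0,0,0],[0,0,0,0],[0,0,0,0]]]' 0; python3 st.py
```

```text
time: 8.95
tool_pos: [449.1, -22.3, 44.8]
tcp_rot: [-3.126, 1.57, 2.849]
contact_force: [-0.3, 0.8, -0.1]
grip_width: 36.6
8.95 [449.1 -22.3  44.8] 36.563343806600585
wrist
-45 [109 111 121 115 113  91  56   5   0   0   0   0   0   0   0   0   0] meanz -7.597029233588396
-12 [  0  15 335 207  34   0   0   0   0   0   0   0   0   0   0   0   0] meanz -4.508854583647753
12 [105 118 116 120 111  91  56   6   0   0   0   0   0   0   0   0   0] meanz -7.625026105369627
scene
-45 [10 15  9 10  8  5  2  0  0  0  0  0  0  0  0  0  0] meanz 6.250324737131752
-12 [ 0  2 19 13  7  0  0  0  0  0  0  0  0  0  0  0  0] meanz 3.661872058680093
12 [11 12  9 12 11  8  8  0  0  0  0  0  0  0  0  0  0] meanz 4.9598980346897745
side
-45 [ 8 10 10  7  6  3  2  0  0  0  0  0  0  0  0  0  0] meanz -4.991405470448065
-12 [0 3 7 6 1 2 0 0 0 0 0 0 0 0 0 0 0] meanz -5.682708679365586
12 [10  9 12  8  6  4  3  0  0  0  0  0  0  0  0  0  0] meanz -2.7453124780209803
time: 9.6
tool_pos: [449.1, -23.6, 45.2]
tcp_rot: [-1.465, 1.569, -1.773]
contact_force: [-2.2, -6.8, 1.5]
grip_width: 18.3
9.6 g [449.13 -23.46  97.19] local [-104.03  -52.3    97.19] F [-2.21 -6.78  1.53] 18.265108747205865 dev ang 0.22775200592754197 tilt [-0. -0. -1.]
mir r 183.37974446355187 th deg 6.951043680500098
flap r 119.33904497151077 th deg 17.151418358950046
```

```bash
python3 -m handwheel '[[[0,-0.15,0,0],[0,0,0,0],[0,0,0,0]]]'; python3 st.py
```

```text
time: 9.85
tool_pos: [449.1, -23.7, 45.2]
tcp_rot: [0.764, 1.57, 0.455]
contact_force: [0.9, 1.5, 0.4]
grip_width: 17.9
9.85 g [449.08 -23.67  97.17] local [-104.01  -52.52   97.17] F [0.93 1.52 0.42] 17.92423703359318 dev ang 0.18261582466647056 tilt [ 0.  0. -1.]
mir r 183.35939496539712 th deg 6.945316571437643
flap r 119.31577134606759 th deg 17.144486882188907
```

```bash
python3 -m handwheel '[[[-0.93,0,0.14,0],[-0.93,0,0.15,0],[-0.91,0,0.22,0],[-0.91,0,0.26,0],[0,0,0,0],[0,0,0,0]]]'; python3 st.py
```

```text
time: 10.35
tool_pos: [456.4, -26.0, 81.9]
tcp_rot: [0.327, 1.57, 0.019]
contact_force: [0.6, 0.3, 0.9]
grip_width: 17.9
10.35 g [456.4  -26.03 133.9 ] local [-96.33 -52.51 133.9 ] F [0.6  0.28 0.95] 17.948498803244114 dev ang 0.1986321048647466 tilt [ 0.  0. -1.]
mir r 184.00630293287816 th deg 18.668383122312648
flap r 128.3528652397529 th deg 34.067123894384444
```

```bash
cat > sv.py <<'E'
from h import *
import sys
s,sd=cap('scene'); e,ed=cap('side')
a=cv2.resize(s[100:260,160:330,::-1],(390,367),interpolation=cv2.INTER_CUBIC)
b=cv2.resize(e[80:240,190:360,::-1],(390,367),interpolation=cv2.INTER_CUBIC)
cv2.imwrite('pics/'+sys.argv[1],np.hstack([a,b]))
E
python3 sv.py v1.png
```

```text
(no output)
```

View pics/v1.png

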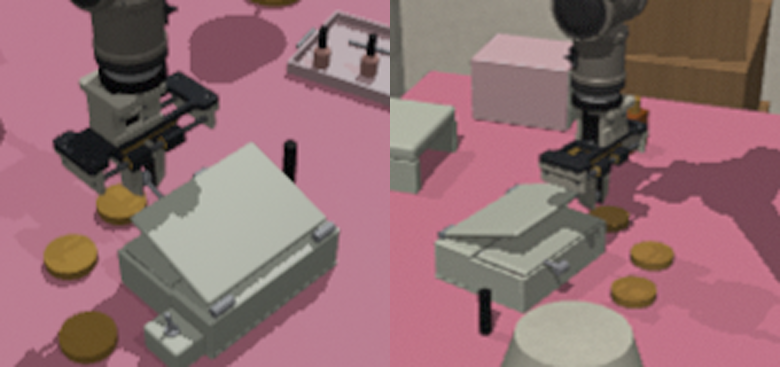

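Run:
```python
import numpy as np
t=np.linspace(0.326,1.745,17)
x,z=-18.4*np.cos(t),18.4*np.sin(t)
print([[float(round(-(z[i+1]-z[i]),2)),0,float(round(x[i+1]-x[i],2)),0] for i in range(16)])
```

```text
[[-1.52, 0, 0.59, 0], [-1.46, 0, 0.72, 0], [-1.39, 0, 0.85, 0], [-1.31, 0, 0.97, 0], [-1.22, 0, 1.08, 0], [-1.12, 0, 1.19, 0], [-1.01, 0, 1.28, 0], [-0.89, 0, 1.36, 0], [-0.77, 0, 1.44, 0], [-0.64, 0, 1.5, 0], [-0.5, 0, 1.55, 0], [-0.36, 0, 1.59, 0], [-0.22, 0, 1.62, 0], [-0.08, 0, 1.63, 0], [0.07, 0, 1.63, 0], [0.21, 0, 1.62, 0]]
```

```bash
python3 -m handwheel '[[[-1.52,0,0.59,0],[-1.46,0,0.72,0],[-1.39,0,0.85,0],[-1.31,0,0.97,0],[-1.22,0,1.08,0],[0,0,0,0]]]'; python3 st.py; python3 -m handwheel '[[[-1.12,0,1.19,0],[-1.01,0,1.28,0],[-0.89,0,1.36,0],[-0.77,0,1.44,0],[-0.64,0,1.5,0],[0,0,0,0]]]'; python3 st.py
```

```text
time: 10.95
tool_pos: [496.6, -39.1, 152.1]
tcp_rot: [-2.967, 1.57, 3.007]
contact_force: [-6.2, 2.2, 7.6]
grip_width: 17.9
10.95 g [496.64 -39.13 204.1 ] local [-54.01 -52.62 204.1 ] F [-6.22  2.22  7.6 ] 17.880400180832027 dev ang 0.1913500415059192 tilt [-0.  0. -1.]
mir r 184.63861913292357 th deg 44.36126906710534
flap r 155.84613201857604 th deg 65.75096733211221
time: 11.45
tool_pos: [562.5, -60.6, 196.5]
tcp_rot: [-0.19, 1.568, -0.499]
contact_force: [-3.9, -0.3, 11.6]
grip_width: 18.2
11.45 g [562.41 -60.5  248.48] local [ 15.14 -52.76 248.48] F [-3.87 -0.3  11.58] 18.249922255354562 dev ang 0.16607093351013932 tilt [ 0. -0. -1.]
mir r 184.51770592684898 th deg 70.08339780337083
flap r 186.55252681200665 th deg 91.5799744526612
```

```bash
python3 -m handwheel '[[[-0.58,0,1.55,0],[-0.4,0,1.59,0],[-0.22,0,1.62,0],[-0.08,0,1.63,0],[0.07,0,1.63,0],[0,0,0,0],[0,0,0,0]]]'; python3 st.py; python3 sv.py v2.png
```

```text
time: 12.03
tool_pos: [639.2, -85.5, 208.3]
tcp_rot: [-0.18, 1.566, -0.489]
contact_force: [1.3, -2.4, 8.5]
grip_width: 17.9
12.0333 g [638.96 -85.34 260.32] local [ 95.63 -52.9  260.32] F [ 1.31 -2.4   8.45] 17.873848258092355 dev ang 0.14708268842310454 tilt [ 0. -0. -1.]
mir r 186.15293665740526 th deg 95.4335146975968
flap r 216.01252035691186 th deg 113.35319525816524
```

View pics/v2.png

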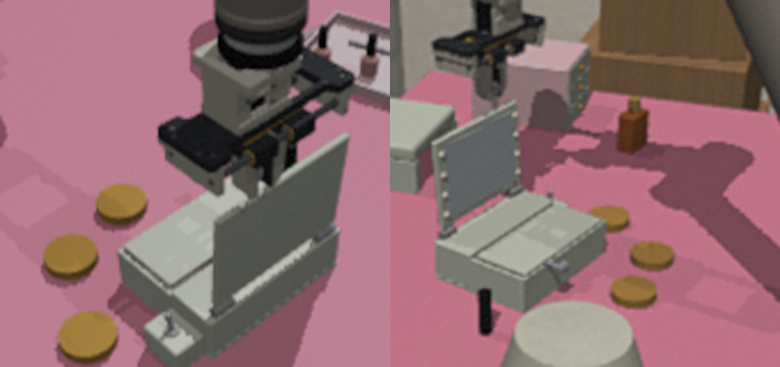

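```bash
cat > ang.py <<'E'
from model import *
np.set_printoptions(precision=2,suppress=True)
p=np.load('pose.npy')
c,s=np.cos(p[2]),np.sin(p[2]);R=np.array([[c,-s,0],[s,c,0],[0,0,1]])
def cloud(n):
    _,d=cap(n);m=bot.camera_model(n);v,u=np.mgrid[0:384,0:512]
    q=np.stack([(u-m['cx'])/m['fx']*d,(v-m['cy'])/m['fy']*d,d],-1).reshape(-1,3)[d.ravel()>0]@Rm(m['rotation']).T+m['position']
    return (q-[p[0],p[1],0])@R
def plane(q,it=6,tol=6):
    for i in range(it):
        ce=q.mean(0);n=np.linalg.svd(q-ce,full_matrices=False)[2][2];r=(q-ce)@n;q=q[abs(r)<max(3,tol-i)]
    return ce,n,len(q),r.std()
if __name__=='__main__':
    o=bot.get_obs();print(o['time'])
    for n in('side','scene'):
        q=cloud(n)
        k=(abs(q[:,1])<88)&(q[:,2]>95)&(q[:,2]<218)&(q[:,0]>50)&(q[:,0]<125)
        ce,nn,N,sd=plane(q[k]);nn*=np.sign(nn[0])
        # normal (front->back) = (sin th,?,cos th)
        th=np.degrees(np.arctan2(nn[0],nn[2]));off=nn@(np.array([78,0,75])-ce)
        print(n,N,'th',th,'n',nn,'sd',sd,'hinge offset along n',off)
E
python3 ang.py
```

```text
12.1333
side 804 th 93.38893763101456 n [ 1.   -0.   -0.06] sd 1.6078044405217835 hinge offset along n 5.853007570697007
scene 1483 th 93.09790934637749 n [ 1.   -0.   -0.05] sd 0.7535193750429391 hinge offset along n -4.569755540812006
```

```bash
python3 -m handwheel '[[[0.1,0,1.0,0],[0.2,0,0.8,0],[0.05,0,0.35,0],[0,0,0,0],[0,0,0,0],[0,0,0,0]]]'; python3 st.py; python3 ang.py
```

```text
time: 12.73
tool_pos: [659.5, -92.0, 205.6]
tcp_rot: [-0.17, 1.564, -0.48]
contact_force: [2.8, -3.1, 9.1]
grip_width: 18.1
12.7333 g [659.17 -91.89 257.56] local [116.87 -52.93 257.56] F [ 2.81 -3.11  9.14] 18.083279589381217 dev ang 0.14928665174236525 tilt [ 0.01 -0.   -1.  ]
mir r 186.65611529307103 th deg 102.02017406809094
flap r 222.86046498120507 th deg 118.65588007729627
12.7333
side 854 th 100.00419257286616 n [ 0.98 -0.   -0.17] sd 1.57289381294129 hinge offset along n 5.908297078147876
scene 1182 th 99.93093097765535 n [ 0.99 -0.   -0.17] sd 0.5805116292591924 hinge offset along n -4.473832753332681
```

```bash
python3 -m handwheel '[[[0,0,0,0],[0,0,0,0],[0,0,0,0],[0,0,0,0],[0,0,0,0]]]' 0.6; python3 ang.py; python3 -m handwheel '[[[-1.5,0,0,0],[-2.0,0,0,0],[-2.0,0,0,0],[-1.5,0,0,0],[0,0,0,0]]]'; python3 ang.py; python3 st.py
```

```text
time: 13.25
tool_pos: [657.4, -90.3, 202.9]
tcp_rot: [-3.14, 1.569, 2.835]
contact_force: [-0.5, -0.3, 1.3]
grip_width: 46.7
13.25
side 839 th 99.91282190767274 n [ 0.99 -0.   -0.17] sd 1.5525612795702863 hinge offset along n 5.956879121438812
scene 1180 th 99.85378533043527 n [ 0.99 -0.   -0.17] sd 0.5923622467283653 hinge offset along n -4.591640161289514
time: 13.77
tool_pos: [659.0, -90.7, 277.5]
tcp_rot: [0.067, 1.564, -0.242]
contact_force: [-0.4, 0.9, 0.7]
grip_width: 55.3
13.7667
side 869 th 100.07902083996734 n [ 0.98 -0.   -0.18] sd 1.5821271150813963 hinge offset along n 6.321861107153675
scene 1194 th 99.86389366213047 n [ 0.99 -0.   -0.17] sd 0.5841030306756244 hinge offset along n -4.5863298748119234
13.8667 g [657.75 -90.4  325.43] local [115.06 -51.94 325.43] F [0.08 0.52 0.25] 54.98906433009904 dev ang 0.19514724743958428 tilt [ 0. -0. -1.]
mir r 253.1609181001905 th deg 98.4188218918479
flap r 283.61156046054583 th deg 111.74356429329697
```

```bash
python3 -m handwheel '[[[0,1.2,-3.0,0],[0,1.5,-3.5,0],[0,1.6,-3.5,0],[0,1.6,-3.5,0],[0,1.6,-3.5,0],[0,1.6,-3.2,0],[0,1.3,-2.0,0],[0,0,0,0]]]' 0.6;  python3 -m handwheel '[[[2.5,0,0,0],[4.0,0,0,0],[4.0,0,0,0],[3.5,0,0,0],[2.0,0,0,0],[0.5,0,0,0],[0,0,0,0]]]'; python3 st.py; python3 look.py w9.png; python3 tip.py | head -5
```

```text
time: 14.53
tool_pos: [474.2, 79.1, 272.9]
tcp_rot: [2.983, 1.568, 2.677]
contact_force: [0.9, 0.8, 0.2]
grip_width: 55.6
time: 15.12
tool_pos: [476.6, 75.8, 106.7]
tcp_rot: [-2.823, 1.566, -3.132]
contact_force: [-0.4, -0.8, 0.2]
grip_width: 55.3
15.1167 g [476.82  75.76 158.7 ] local [-108.15   50.63  158.7 ] F [-0.44 -0.79  0.24] 55.30111126468999 dev ang 0.1732060288123119 tilt [-0. -0. -1.]
mir r 204.1037989807046 th deg 24.208998729034136
flap r 152.67779744144352 th deg 39.29655202148364
15.1167 tcp [476.57  75.76 106.7 ] toolx [-0. -0. -1.] tooly [ 0.3   0.95 -0.  ] ang 72.29078882305824 F [-0.44 -0.79  0.24] 55.30111126468999
knob [448.9  -20.97  94.  ] shift cm tool [  6.48 -10.05   0.31] wristpix (np.float64(126.32899819138972), np.float64(208.55499267558696), np.float64(217.90692938465568))
pull [474.5  81.1  62. ] shift cm tool [ 9.67  0.45 -0.34] wristpix (np.float64(257.61764341226706), np.float64(189.6888434967701), np.float64(246.77475903362665))
flap_pull 0.65 [255.3 192. ] 240.18596 [476.71  79.22  72.12]
15.2667 [479.  76. 110.] 54.724939509844646
wrist
-45 [154 158 152 141 128 109  74   7   0   0   0   0   0   0   0   0   0] meanz -7.689986793613685
-12 [0 0 0 0 0 0 0 0 0 0 0 0 0 0 0 0 0] meanz nan
12 [150 158 155 138 137  99  74   8   0   0   0   0   0   0   0   0   0] meanz -7.75653249205346tip.py:13: RuntimeWarning: Mean of empty slice.
  k=s&(q[:,1]>=y0)&(q[:,1]<y1);print(y0,np.histogram(q[k,0],bins=b)[0],'meanz',q[k,2].mean())
  ret = ret.dtype.type(ret / rcount)
```

View pics/w9.png

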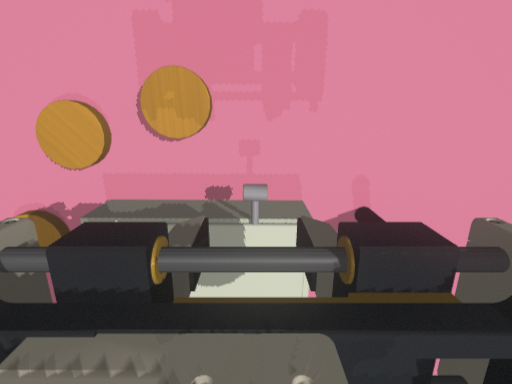

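```bash
python3 -m handwheel '[[[1.0,0.2,-0.2,0],[2.0,0,0,0],[2.0,0,0,0],[1.0,0,0,0],[0,0,0,0],[0,0,0,0]]]' 0.5; python3 st.py; python3 look.py w10.png
```

```text
time: 15.92
tool_pos: [476.8, 78.6, 49.2]
tcp_rot: [0.456, 1.57, 0.148]
contact_force: [0.4, 0.7, 1.3]
grip_width: 45.7
15.9167 g [476.83  78.64 101.22] local [-109.03   53.38  101.22] F [0.39 0.74 1.29] 45.68041070452045 dev ang 0.19193662534835934 tilt [ 0.  0. -1.]
mir r 188.85803584234398 th deg 7.979998973996351
flap r 125.323843115698 th deg 18.23641526432832
15.9167 tcp [476.85  78.65  49.22] toolx [ 0.  0. -1.] tooly [0.3  0.95 0.  ] ang 72.30951941959428 F [0.39 0.74 1.29] 45.68041070452045
knob [448.9  -20.97  94.  ] shift cm tool [  0.72 -10.34   0.37] wristpix (np.float64(78.55169866752797), np.float64(242.7322141218834), np.float64(162.5717270385287))
pull [474.5  81.1  62. ] shift cm tool [ 3.92  0.16 -0.3 ] wristpix (np.float64(254.91938786853885), np.float64(213.0305521697873), np.float64(191.54694199975867))
mirror_knob 0.41 [251.5 215.1] 184.61575 [473.33  79.2   69.57]
flap_pull 0.77 [251.6 214.2] 184.8069 [472.85  79.41  69.24]
```

View pics/w10.png

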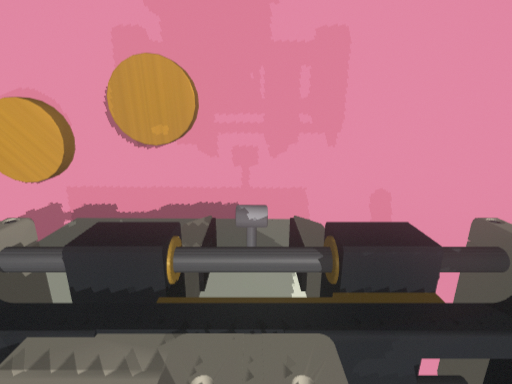

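```bash
python3 -m handwheel '[[[1.2,0,-0.1,0],[1.5,0,0,0],[1.0,0,0,0],[0.2,0,0,0],[0,0,0,0]]]'; python3 tip.py 2>/dev/null; python3 -m handwheel '[[[0,0,0,0],[0,0,0,0],[0,0,0,0],[0,0,0,0],[0,0,0,0],[0,0,0,0]]]' 0; python3 st.py
```

```text
time: 16.48
tool_pos: [475.7, 78.9, 10.0]
tcp_rot: [1.444, 1.571, 1.135]
contact_force: [0.1, -0.3, -0.1]
grip_width: 45.8
16.4833 [475.7  78.9  10. ] 45.78523735833107
wrist
-45 [ 128  138  144  139  123   99   64    0    0    0    0    0    0    0    0 1102  225] meanz -3.522492178447562
-12 [  0  43 502 136  29   0   0   0   0   0   0   0   0   0   0 851 176] meanz -2.2209451776160605
12 [ 128  142  136  142  124   97   59    6    0    0    0    0    0    0    0 1100  233] meanz -3.5588014063424667
scene
-45 [ 9 11 10 13  5  3  1  0  0  0  0  0  0  0  0  0  0] meanz 5.187038955368231
-12 [ 0  4 19  8  5  0  0  0  0  0  0  0  0  0  0  0  0] meanz 2.898547156957172
12 [ 9  9 13 10 10  8  6  1  0  0  0  0  0  0  0  0  0] meanz 4.993761525074845
side
-45 [ 9  9 10 10  6  3  3  0  0  0  0  0  0  0  2 32  4] meanz -2.55850662254492
-12 [ 0  7 13  5  2  1  0  0  0  0  0  0  0  0  1  9  0] meanz -2.1539831257431246
12 [11  8  9  9  6  3  2  0  0  0  0  0  0  0  1  0  0] meanz -3.0851320513006844
time: 17.13
tool_pos: [475.5, 78.3, 9.8]
tcp_rot: [-1.561, 1.57, -1.87]
contact_force: [-1.2, -5.2, 0.5]
grip_width: 21.1
17.1333 g [475.49  78.34  61.77] local [-110.21   52.68   61.77] F [-1.15 -5.19  0.47] 21.116565329548287 dev ang 0.2093425587674126 tilt [-0. -0. -1.]
mir r 188.67165648210764 th deg -4.021724310255424
flap r 120.2072828328415 th deg -0.11078639077050824
```

```bash
python3 - <<'E'
import numpy as np
t=np.linspace(0,0.785,13)
x,z=-12.2*np.cos(t),12.2*np.sin(t)
print([[float(round(-(z[i+1]-z[i]),2)),0,float(round(x[i+1]-x[i],2)),0] for i in range(12)])
E
python3 -m handwheel '[[[-0.8,-0.1,0.03,0],[-0.79,0,0.08,0],[-0.79,0,0.13,0],[0,0,0,0],[0,0,0,0]]]'; python3 st.py; python3 sv.py v3.png
```

```text
[[-0.8, 0, 0.03, 0], [-0.79, 0, 0.08, 0], [-0.79, 0, 0.13, 0], [-0.78, 0, 0.18, 0], [-0.76, 0, 0.23, 0], [-0.75, 0, 0.28, 0], [-0.73, 0, 0.33, 0], [-0.7, 0, 0.38, 0], [-0.68, 0, 0.42, 0], [-0.65, 0, 0.46, 0], [-0.62, 0, 0.51, 0], [-0.58, 0, 0.55, 0]]
time: 17.55
tool_pos: [477.7, 77.5, 34.1]
tcp_rot: [0.766, 1.57, 0.457]
contact_force: [0.6, 0.8, -2.0]
grip_width: 21.4
17.55 g [477.61  77.47  86.08] local [-107.92   52.51   86.08] F [ 0.64  0.77 -2.  ] 21.374810232130137 dev ang 0.19051665493756426 tilt [ 0.  0. -1.]
mir r 186.2507428593698 th deg 3.410924411880474
flap r 120.35457759174588 th deg 11.542007206308622
```

View pics/v3.png

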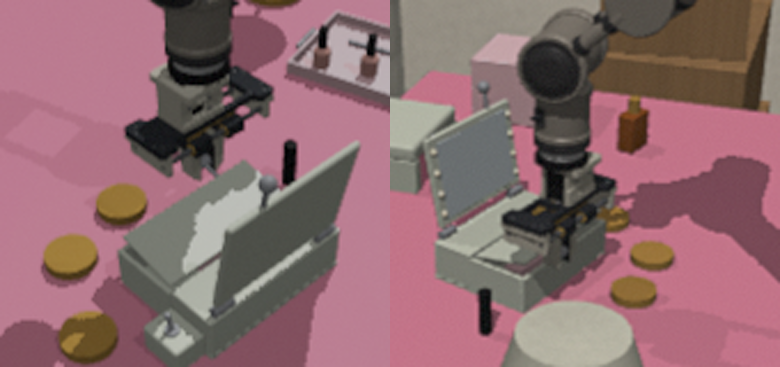

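```bash
python3 -m handwheel '[[[-0.78,0,0.18,0],[-0.76,0,0.23,0],[-0.75,0,0.28,0],[-0.73,0,0.33,0],[0,0,0,0]]]'; python3 st.py; python3 -m handwheel '[[[-0.7,0,0.38,0],[-0.68,0,0.42,0],[-0.65,0,0.46,0],[-0.62,0,0.51,0],[0,0,0,0],[0,0,0,0]]]'; python3 st.py
cat > fang.py <<'E'
from ang import *
for n in('scene','side','wrist'):
    q=cloud(n)
    k=(abs(q[:,1])<95)&(q[:,0]>-78)&(q[:,0]<2)
    a=np.degrees(np.arctan2(q[:,2]-62,10-q[:,0]));r=np.hypot(q[:,2]-62,q[:,0]-10)
    k&=(r<88)&(r>15)&(a>22)&(a<68)
    if k.sum()<30: print(n,'few');continue
    ce,nn,N,sd=plane(q[k]);nn*=np.sign(nn[2])
    print(n,N,'th',np.degrees(np.arctan2(nn[0],nn[2])),nn,sd,'off',nn@(np.array([10,0,62])-ce))
E
python3 fang.py; python3 ang.py
```

```text
time: 18.07
tool_pos: [487.9, 74.1, 65.3]
tcp_rot: [0.543, 1.57, 0.234]
contact_force: [-0.8, 2.8, -1.7]
grip_width: 21.5
18.0667 g [487.84  74.11 117.27] local [-97.15  52.44 117.27] F [-0.84  2.83 -1.66] 21.538594220046043 dev ang 0.18019840900032386 tilt [ 0.  0. -1.]
mir r 180.1792999596083 th deg 13.568148985777686
flap r 120.56576718066334 th deg 27.28553231662272
time: 18.57
tool_pos: [504.2, 68.8, 90.6]
tcp_rot: [1.555, 1.57, 1.246]
contact_force: [-2.4, 3.1, 1.0]
grip_width: 22.0
18.5667 g [504.19  68.81 142.59] local [-79.97  52.42 142.59] F [-2.38  3.14  1.02] 21.952683331161953 dev ang 0.179108092586203 tilt [ 0.  0. -1.]
mir r 171.82547990764178 th deg 23.165064052512353
flap r 120.78991914074378 th deg 41.8525438449912
scene 1278 th 40.67133175246873 [ 0.65 -0.    0.76] 1.3918116178689774 off -2.685120473567891
side few
wrist 1690 th 40.381124029707514 [ 0.65 -0.    0.76] 0.18003840101367496 off -4.523286052379191
18.7167
side 727 th 99.90337610860422 n [ 0.99  0.   -0.17] sd 1.586613732184851 hinge offset along n 5.824606575927468
scene 1193 th 99.83821299409121 n [ 0.99 -0.   -0.17] sd 0.5943001074011139 hinge offset along n -4.595143751537891
```

```bash
python3 -m handwheel '[[[-0.4,0,0.35,0],[-0.3,0,0.3,0],[0,0,0,0],[0,0,0,0],[0,0,0,0],[0,0,0,0]]]'; python3 st.py; python3 fang.py
```

```text
time: 19.32
tool_pos: [510.3, 66.8, 97.3]
tcp_rot: [2.94, 1.57, 2.631]
contact_force: [-2.9, 4.1, 0.4]
grip_width: 21.7
19.3167 g [510.32  66.8  149.28] local [-73.52  52.39 149.28] F [-2.92  4.06  0.43] 21.705604085798022 dev ang 0.1859871813663357 tilt [-0.  0. -1.]
mir r 168.74810950530198 th deg 26.115588300287083
flap r 120.80336727284306 th deg 46.2610646678045
scene 1249 th 45.076469185691124 [ 0.71 -0.    0.71] 1.4043473067558807 off -2.338535997017539
side few
wrist 671 th 44.80478367405994 [ 0.7  -0.    0.71] 0.13240873220972407 off -4.7290677511405175
```

Flap is at about 45°. Next I hold still, then check the grip's steadiness and the rest of the scene.

```bash
python3 -m handwheel '[[[0,0,0,0],[0,0,0,0],[0,0,0,0],[0,0,0,0],[0,0,0,0],[0,0,0,0],[0,0,0,0],[0,0,0,0]]]'; python3 -m handwheel '[[[0,0,0,0],[0,0,0,0],[0,0,0,0],[0,0,0,0],[0,0,0,0],[0,0,0,0]]]'; python3 fang.py; python3 ang.py; python3 sv.py v4.png
```

```text
time: 20.13
tool_pos: [510.3, 66.8, 97.3]
tcp_rot: [2.927, 1.57, 2.618]
contact_force: [-2.1, 3.8, 0.4]
grip_width: 22.0
time: 20.63
tool_pos: [510.3, 66.8, 97.3]
tcp_rot: [2.913, 1.571, 2.605]
contact_force: [-4.0, 4.4, 0.0]
grip_width: 21.6
scene 1267 th 45.24127937241542 [ 0.71 -0.    0.7 ] 1.3925958959953681 off -2.3194776853694696
side few
wrist 667 th 44.815310679970416 [ 0.7  -0.    0.71] 0.1353015566516958 off -4.722746055514426
20.7833
side 733 th 99.73568951128611 n [ 0.99  0.   -0.17] sd 1.6131705888233308 hinge offset along n 5.384324504292305
scene 1191 th 99.87131299565745 n [ 0.99 -0.   -0.17] sd 0.6029830244239451 hinge offset along n -4.537191847381693
```

View pics/v4.png

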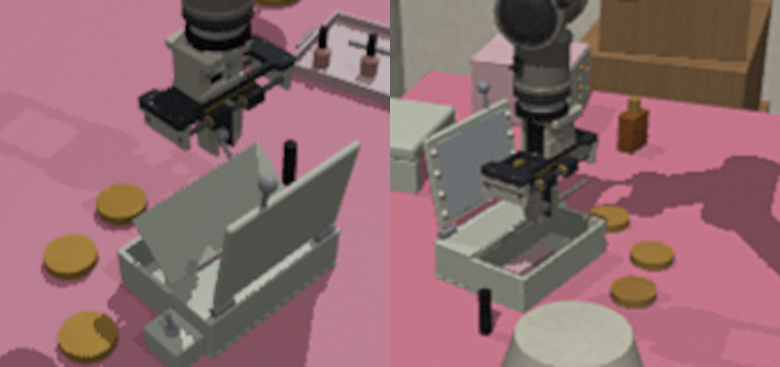

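The mirror stands at 100°, the flap is held at 45°, the pink buffer is visible, and the switch and other items have not moved. I'm handing the job in.

```bash
python3 -c "
from plant import bot
print(bot.close_job())"
```

```text
the job is handed in; nothing more can be done
None
```

The mirror is up at 100° and released, and the flap is being held at 45° by its barrel pull. I handed the job in at 20.8 s of the 56 s allowed.

- **Mirror:** plane fits to the depth images read 99.7° (side camera) and 99.9° (scene camera) at the end. It stayed there after I let go.
- **Flap:** plane fits read 45.2° (scene) and 44.8° (wrist). The tool pose stayed the same through about 1.3 s of holding still, with a steady grip on the pull (about 22 mm opening, forces of about 6 N). The side camera gave too few points to check the flap angle.
- **Other things:** in the last picture the light switch, lipstick, compacts and bottles look as they were, and the buffer is visible in the open compartment. I only judged these by eye.

**Failed attempts:** the first two grasps on the mirror knob closed above the ball, without visibly moving the mirror. All three cameras showed the real fingertips about 33 mm short of the reported TCP, so I lowered the grasp by that amount and it then held. The angle worked out from the tool position also read 1 to 2° higher than the plane fits. I went by the plane fits.

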